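Load the ring carrier and hold it in the stop corner

ROBOT

A 7-joint arm with a two-finger parallel gripper is mounted at the origin on the work surface. World frame = base frame: x ahead of the robot, y to its left, z up, the work surface at z = 0. Lengths are in m, angles in rad, forces in N, time in s.
With the tool pointing down it reaches from about 0.425 to 0.925 m from the base axis. Payload 6.8 kg.
Tool frame: the origin (TCP) lies at the very end of the fingers, on their centre line; the grasp point (between the pads) lies 19 mm behind it (bot.grasp_offset is the distance from the TCP to the grasp point, in m); z points along the fingers, y is the direction in which the jaws open and shut (so a half turn about z gives the same grasp; the last joint's range is limited). The gripper opens to 85 mm and grips with 20 to 120 N. Pads are 22 mm wide; open, the fingers measure 114 mm over their backs; the gripper's body (76 mm by 85 mm) begins 54 mm behind the grasp point. The pads swing forward as they close: fully open they stand 13 mm farther back than shut.
Start: joints at [-1.346, 0.477, 0.022, 1.555, -0.011, 1.109, -0.083], TCP at [0.221, 0.638, 0.231] pointing down, gripper open.
Joint ranges: [-2.96, 2.96], [-0.34, 2.1], [-1.41, 1.46], [0.24, 2.44], [-1.37, 4.51], [0.17, 1.92], [-2.96, 2.96]. Speed limits (rad/s): [2.39, 2.39, 3.14, 3.14, 3.14, 3.14, 3.14].

INTERFACE

Orientations are given as a unit quaternion [w, x, y, z].
In Python, from station import monitor, cams, bot, finder gives the robot as it stands.
- The arm moves only by the tool jog_arm, never from a script. Its argument "plan" is a list of rows, each an object of numbers: "x", "y", "z": the shift along the tool's x, y, z as a fraction of full scale; "wx", "wy", "wz": the turn, a rotation vector about the tool's x, y, z as a fraction of full scale. A call has 1 to 12 rows; each row is the pose to reach, as a shift and turn from the pose measured when the call began, along the tool's axes at that moment, turning the shorter way round; what a row does not reach only later rows make up. Full scale, the value 1, is 20 cm for a shift and 180 degrees for a turn. A row lasts 1/12 s, in which the tool goes at most 41.7 mm and 7.16 degrees, less where a joint would pass 70% of its speed; a pose out of reach is approached as far as the arm can. A call with a number of a shift or a turn outside -1 to 1 is refused whole. A call with a gripper value outside its range is refused whole. "hand" is the opening, from -1 (shut) to 1 (fully open), set as the call begins (left out, the last holds). The fingers move at their own pace and stop on an object; "grip_force" is the grip in N (left out, the last holds). Time passes only in rows, so rows that repeat a pose let the fingers close. It gives the time, the measured TCP pose, the force and the opening at its end, in the units of the state.
- monitor.get_obs(): the state, without advancing time (a new reading comes with each control period).
- cams.read_camera(name): name is "scene" or "top" or "wrist"; returns the picture (400x640x3 uint8, red, green, blue); there is no depth.
- cams.get_calibration(name): a dict with "fx", "fy", "cx", "cy" (pixels), "distortion" ([k1, k2, p1, p2, k3] as OpenCV has them; the pictures are not rectified), "extrinsics" (4x4, takes a point from world to camera coordinates). Camera axes: x right, y down, z forward; pixel columns grow to the right and rows downward; lengths in m; the calibration is good to about 2 mm. A picture is of the moment at which its call begins: read the wrist's pose just before it. get_calibration takes no time and is no camera call; for the wrist camera it gives the pose at the moment of the call.
- bot.hand_in(): hands the job in, once; it reports no verdict.
Trained networks look in the newest picture that a camera, given by its name, has taken for a name from the list of things; names that differ only in an ending like _2 or _b are one class to them, and where a whole thing is asked for, a point or a joint stands for the part that bears it (a point fixed in the world has none). Each returns a list of dicts, best first, with "confidence" (0 to 1); they miss things now and then, are a little off and sometimes report something else, mostly with a low value. They report only what shows in the picture. A call takes as long as a camera call. They do not tell look-alikes from the thing itself.
- finder.find_in(camera, target): "bbox" ([left, top, width, height] in pixels, round what is visible of it).
- finder.place_of(camera, target): "location" ([column, row] in pixels: a listed point, or the origin of a listed thing).
The state is a dict: "t": time; "q": joint angles; "joint_vel": joint speeds; "joint_torque": joint torques, N m; "eef_pos": TCP position; "tool_rot": TCP orientation; "contact_force": force on the tool from outside, world axes, zero at the start; "torque": the same for the moment, N m; "gripper_width": opening from 0.0 (shut) to 1.0 (fully open).
Only numpy, scipy, OpenCV 4.12 (cv2) and the standard library are available. Lean on these libraries where they do the work, as an engineer would, in place of code of your own. Each camera call takes 0.05 s, during which the arm holds its last target. There are 200 camera calls.

TASK

Thread the wide blue ring and then the narrow brass ring down the post of the aluminium carrier, each fully home. Then set the loaded carrier flat on the stop plate and press it firmly into the corner, long side flush against the long blue fence and end against the short yellow fence at the same time, and finish while still holding it pressed there: do not let go. Leave everything else on the bench where it is.

Things in the scene. Friction and masses are not known exactly. Their poses are not given: they have to be found in the camera images.
- carrier: loose aluminium block on the bench, 66 (its x) x 46 (its y) x 44 mm high, about 0.4 kg, with a round steel post central on its top: 14 mm diameter, 22 mm high, the last 4 mm tapered; origin at the centre of its underside, z up: block top at 44 mm, post tip at 66 mm. Can be gripped from above across its 46 mm width, fingers straddling the rings; must be lifted onto the stop plate
- wide_ring: loose blue plastic ring, 38 mm outside, 18 mm hole, 10 mm thick, about 30 g, lying flat on the bench; origin at the centre of its underside. Home: resting on the carrier's top, underside 44 mm above the carrier's origin
- narrow_ring: loose brass-coloured ring, 30 mm outside, 18 mm hole, 8 mm thick, about 30 g, lying flat on the bench; origin at the centre of its underside. Home: resting on the wide ring, underside 54 mm above the carrier's origin
- stop: aluminium stop plate fixed to the bench, 190 (its x) x 150 (its y) x 6 mm, with two low fences on it that form an inside corner; origin at the centre of its underside, z up. It cannot be moved; its place and yaw differ from run to run
- long_fence: blue fence fixed on the stop plate, 160 mm long along the plate's x, 12 mm thick, rising 12 mm above the plate; origin at the centre of its underside, its axes those of the plate; its inner face looks to -y
- short_fence: yellow fence fixed on the stop plate, 68 mm long along the plate's y, 12 mm thick, rising 12 mm above the plate; origin at the centre of its underside, its axes those of the plate; its inner face looks to -x
- stop_corner (a point): inside corner where the fences' inner faces meet, on the plate's upper face (6 mm above the bench), axes those of the plate: the long fence's inner face is the plane y = 0, the short fence's is x = 0, the free space at -x, -y. The seated carrier's origin lies at x = -33, y = -23, z = 0 mm here, its x along x either way round
- spare_ring: loose red ring, 44 mm outside, 28 mm hole, 8 mm thick, not part of the job; origin at the centre of its underside
- jar: small amber jar with a white lid, 48 mm diameter, 60 mm high, not part of the job; origin at the centre of its underside
- bottle: white bottle with a blue cap, 64 mm diameter, 150 mm high, not part of the job; origin at the centre of its underside
- funnel: white funnel standing mouth down, 90 mm diameter, 110 mm high, not part of the job; origin at the centre of its underside
- screwdriver: screwdriver lying on the bench, red handle, 160 mm long along its x, not part of the job; origin at the centre of its underside
- beaker: glass beaker, 60 mm across, 75 mm high, not part of the job; origin at the centre of its underside
There are look-alikes about, which are no part of the job. Of the things that look like the wide_ring, take the one that is nearest to the robot's base at the start.

How it is judged:
On the way, in this order (a step that is already met when the one before it is completed fails the run):
1. the wide blue ring is home on the carrier's post, the brass ring not yet (z of wide_ring in the frame of carrier between 0.042 and 0.046 m and horizontal distance between wide_ring and carrier below 0.004 m and angle between the z axis of wide_ring and the z axis of carrier, either way round below 0.08 rad and not (z of narrow_ring in the frame of carrier between 0.052 and 0.056 m and horizontal distance between narrow_ring and carrier below 0.004 m and angle between the z axis of narrow_ring and the z axis of carrier, either way round below 0.08 rad)), for 0.2 s.
2. the narrow brass ring is home on top of the wide ring (z of wide_ring in the frame of carrier between 0.042 and 0.046 m and horizontal distance between each of wide_ring, narrow_ring and carrier below 0.004 m and angle between the z axis of each of wide_ring, narrow_ring and the z axis of carrier, either way round below 0.08 rad and z of narrow_ring in the frame of carrier between 0.052 and 0.056 m), for 0.2 s.
3. the loaded carrier is pressed against both fences at once, flat on the stop plate (all of step 2 and x of carrier in the frame of stop_corner between -0.0355 and -0.0305 m and y of carrier in the frame of stop_corner between -0.0255 and -0.0205 m and z of carrier in the frame of stop_corner between -0.002 and 0.002 m and angle between carrier's own z axis and vertical below 0.05 rad and angle between the x axis of carrier and the x axis of stop_corner, either way round below 0.05 rad and contact force between carrier and long_fence above 1.5 N and contact force between carrier and short_fence above 1.5 N and contact force between carrier and the fingers above 2 N), for 0.3 s.
At the end, for the whole second after the job is handed in: Both rings home within 2 mm, wide below narrow; carrier flat on the stop plate (2 mm, 3 degrees), within 2.5 mm of its seat in the corner, aligned within 3 degrees, pressing each fence with over 1.5 N, fingers still on it with over 2 N; other things moved under 25 mm (all of step 3); the arm keeps its last pose, push and grip.
It fails at once if another thing on the bench was moved more than 25 mm (distance of any of spare_ring, jar, bottle, funnel, screwdriver, beaker from where it was at the start of the episode above 0.025 m).
It also fails if it takes over 72 s, if anything falls off the work surface, if the arm or the gripper's body presses on something with over 40 N, if the wrist force passes 120 N, or if a joint passes its speed limit or range.

## Working session

There is one attempt and no reset: what is moved stays moved. The work goes in short steps, Python scripts to look and compute and a tool call to move; the robot and the scene stay as the last step left them, time stands still between calls to the robot, and variables do not carry over. Pictures are saved under pics/ and viewed, about 8 in all and at most 12, crops included, and the job is handed in when it is done.

Besides the shell and the picture viewer there is one more tool, called after "Emit:" as name(argument=value, ...) on one line, values as JSON. jog_arm: Moves the arm, as the interface text tells. Shift numbers are shares of 20 cm and turn numbers shares of 180 degrees, none past 1 either way. Its arguments: {"type":"object","properties":{"plan":{"type":"array","items":{"type":"object","properties":{"x":{"type":"number","minimum":-1,"maximum":1},"y":{"type":"number","minimum":-1,"maximum":1},"z":{"type":"number","minimum":-1,"maximum":1},"wx":{"type":"number","minimum":-1,"maximum":1},"wy":{"type":"number","minimum":-1,"maximum":1},"wz":{"type":"number","minimum":-1,"maximum":1}}}},"hand":{"type":"number"},"grip_force":{"type":"number"}},"required":["plan"]}

```bash
mkdir -p pics; ls; cat > h.py <<'E'
import numpy as np, cv2
from station import monitor, cams, bot, finder
def cal(n):
    c=cams.get_calibration(n); K=np.array([[c['fx'],0,c['cx']],[0,c['fy'],c['cy']],[0,0,1.]])
    return K,np.array(c['distortion'],float),np.array(c['extrinsics'],float)
def ray(c,px,z):
    K,d,E=c; u=cv2.undistortPoints(np.array([[px]],float),K,d)[0,0]
    R,t=E[:3,:3],E[:3,3]; o=-R.T@t; v=R.T@np.array([u[0],u[1],1]); return o+v*(z-o[2])/v[2]
def proj(c,P):
    K,d,E=c; return cv2.projectPoints(np.array(P,float).reshape(-1,3),cv2.Rodrigues(E[:3,:3])[0],E[:3,3],K,d)[0][:,0]
def shot(n,f=None):
    im=cams.read_camera(n)
    if f: cv2.imwrite('pics/'+f,im[:,:,::-1])
    return im
E
python3 - <<'E'
from h import *
print(monitor.get_obs())
a=shot('top','top0.png'); 
for n in ['carrier','wide_ring','narrow_ring','stop','long_fence','short_fence','stop_corner','spare_ring']:
    for r in finder.place_of('top',n): print(n,np.round(r['location'],1),round(r['confidence'],2),ray(cal('top'),r['location'],0).round(4))
b=shot('scene','scene0.png')
E
```

```text
pics
{'t': 0.0, 'q': array([-1.3461341 ,  0.47780311,  0.02233598,  1.5564887 , -0.0115257 ,
        1.10927136, -0.08308698]), 'joint_vel': array([-0.00016514, -0.00089625,  0.00057666, -0.00069594,  0.00030033,
        0.00066486,  0.00108771]), 'joint_torque': array([-1.00338426e-06, -5.96441317e+01,  1.60757158e+00, -2.81188685e+01,
        1.23377703e-02,  9.19958402e-03, -9.65452891e-07]), 'eef_pos': array([0.22030066, 0.63739857, 0.23030788]), 'tool_rot': array([-9.66700873e-05,  1.65601587e-01,  9.86192307e-01, -9.16290940e-04]), 'contact_force': array([-0.22739474,  0.30722786,  0.11019824]), 'torque': array([-0.00749146, -0.0047867 ,  0.02837013]), 'gripper_width': 0.9973296534823666}
carrier [338.7 227.9] 0.61 [ 0.4611 -0.0507  0.    ]
wide_ring [433.7 185.1] 0.61 [ 0.6248 -0.3908  0.    ]
wide_ring [409.5 203. ] 0.55 [ 0.557  -0.3024  0.    ]
wide_ring [395.9 233.4] 0.46 [ 0.4471 -0.2531  0.    ]
wide_ring [411.  161.6] 0.41 [ 0.7098 -0.3096  0.    ]
wide_ring [248.5 182.3] 0.27 [0.6163 0.2767 0.    ]
narrow_ring [409.3 187.4] 0.59 [ 0.6139 -0.3023  0.    ]
stop [255.3 204.2] 0.94 [0.5376 0.248  0.    ]
stop [340.4 229. ] 0.47 [ 0.4574 -0.0567  0.    ]
long_fence [237.8 204.8] 0.58 [0.5337 0.31   0.    ]
short_fence [251.2 186.6] 0.46 [0.6009 0.2662 0.    ]
stop_corner [240.  187.1] 0.88 [0.5979 0.3061 0.    ]
spare_ring [240.7 186.9] 0.67 [0.5987 0.3037 0.    ]
spare_ring [407.9 186. ] 0.58 [ 0.6189 -0.2973  0.    ]
spare_ring [396.  235.6] 0.38 [ 0.4394 -0.2534  0.    ]
```

View pics/top0.png

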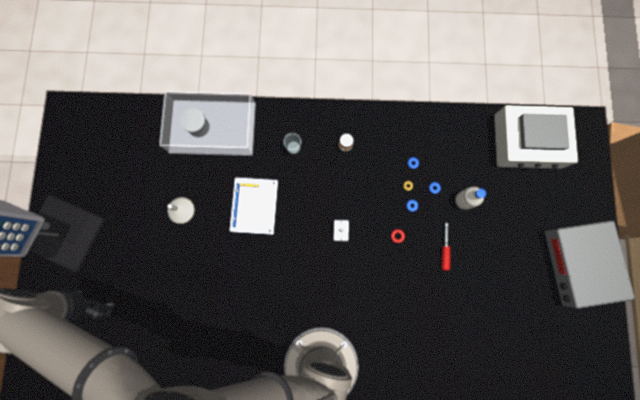

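View pics/scene0.png

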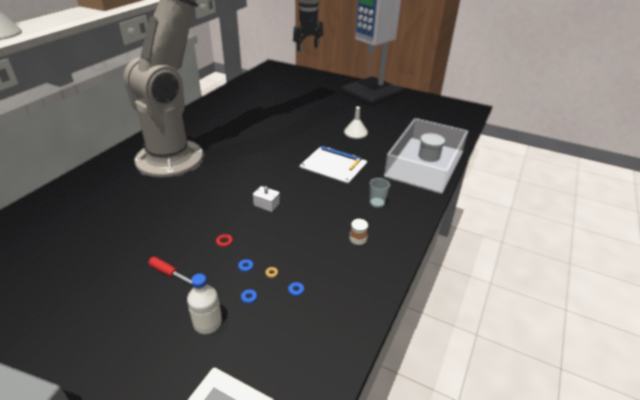

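Blue rings at pixels (412,205), (435,188) and (413,162) all look like the wide ring. The one at (412,205) is nearest the base, which sits at about (320,360), so I choose it. The other pieces are the brass ring at (408,186), the carrier at (341,230), and the plate around (254,206), with the blue fence on its left (+y) and the yellow fence at its top (+x). The red ring at (398,236) is the spare.

First I'll move over the stop and look.

```bash
cat >> h.py <<'E'
from scipy.spatial.transform import Rotation as Ro
def rot(psi):
    p=np.radians(psi); c,s=np.cos(p),np.sin(p); return np.array([[-c,-s,0],[-s,c,0],[0,0,-1.]])
def plan(P,psi):
    """fractions for a move from the present pose to TCP P, jaw yaw psi (deg), tool down"""
    o=monitor.get_obs(); q=np.array(o['tool_rot']); R=Ro.from_quat(q[[1,2,3,0]]).as_matrix()
    s=R.T@(np.array(P)-o['eef_pos'])/.2; w=Ro.from_matrix(R.T@rot(psi)).as_rotvec()/np.pi
    print('t %.2f'%o['t'],'tcp',o['eef_pos'].round(4),'psi %.2f'%np.degrees(np.arctan2(-R[0,1],R[1,1])),'F',o['contact_force'].round(1),'w %.3f'%o['gripper_width'])
    print('  shift',s.round(4),'turn',w.round(4))
E
python3 - <<'E'
from h import *
plan([.50,.24,.27],0)
K,d,E=cal('wrist'); R=E[:3,:3];print('cam pos',-R.T@E[:3,3],'fwd',R[2],'right',R[0],K)
E
```

```text
t 0.50 tcp [0.2205 0.638  0.2312] psi -19.06 F [ 0.5 -0.3 -0.7] w 0.999
  shift [-1.9709 -1.4243 -0.1937] turn [-0.     -0.     -0.1059]
cam pos [0.15241117 0.66083377 0.37412148] fwd [ 0.27132405 -0.0950528  -0.95778297] right [ 0.3261056   0.94533225 -0.00143684] [[334.44679629   0.         319.4940894 ]
 [  0.         334.44679629 201.67562235]
 [  0.           0.           1.        ]]
```

Emit:
jog_arm(plan=[{"x":-1,"y":-0.72,"z":-0.1,"wz":-0.106},{"x":-1,"y":-0.72,"z":-0.1,"wz":-0.106},{"x":-1,"y":-0.72,"z":-0.1,"wz":-0.106},{"x":-1,"y":-0.72,"z":-0.1,"wz":-0.106},{"x":-1,"y":-0.72,"z":-0.1,"wz":-0.106},{"x":-1,"y":-0.72,"z":-0.1,"wz":-0.106},{"x":-1,"y":-0.72,"z":-0.1,"wz":-0.106},{"x":-1,"y":-0.72,"z":-0.1,"wz":-0.106}])

```text
invalid input at $.plan[0]: expected keys x, y, z, wx, wy, wz
```

```bash
python3 - <<'E'
from h import *
plan([.50,.24,.27],0)
E
```

```text
t 0.50 tcp [0.2205 0.638  0.2312] psi -19.06 F [ 0.5 -0.3 -0.7] w 0.999
  shift [-1.9709 -1.4243 -0.1937] turn [-0.     -0.     -0.1059]
```

Emit:
jog_arm(plan=[{"x":-1,"y":-0.72,"z":-0.1,"wx":0,"wy":0,"wz":-0.106},{"x":-1,"y":-0.72,"z":-0.1,"wx":0,"wy":0,"wz":-0.106},{"x":-1,"y":-0.72,"z":-0.1,"wx":0,"wy":0,"wz":-0.106},{"x":-1,"y":-0.72,"z":-0.1,"wx":0,"wy":0,"wz":-0.106},{"x":-1,"y":-0.72,"z":-0.1,"wx":0,"wy":0,"wz":-0.106},{"x":-1,"y":-0.72,"z":-0.1,"wx":0,"wy":0,"wz":-0.106},{"x":-1,"y":-0.72,"z":-0.1,"wx":0,"wy":0,"wz":-0.106}])

```text
t: 1.08
eef_pos: [0.3694, 0.4287, 0.2523]
tool_rot: [0.002, 0.006, 1.0, -0.001]
contact_force: [1.6, -0.9, 0.1]
gripper_width: 0.999
```

```bash
python3 - <<'E'
from h import *
plan([.50,.24,.27],0)
E
```

```text
t 1.08 tcp [0.3694 0.4287 0.2523] psi -0.69 F [ 1.6 -0.9  0.1] w 0.999
  shift [-0.6647 -0.9357 -0.0836] turn [-0.0008  0.0012 -0.0038]
```

Emit:
jog_arm(plan=[{"x":-0.665,"y":-0.935,"z":-0.084,"wx":0,"wy":0,"wz":0},{"x":-0.665,"y":-0.935,"z":-0.084,"wx":0,"wy":0,"wz":0},{"x":-0.665,"y":-0.935,"z":-0.084,"wx":0,"wy":0,"wz":0},{"x":-0.665,"y":-0.935,"z":-0.084,"wx":0,"wy":0,"wz":0},{"x":-0.665,"y":-0.935,"z":-0.084,"wx":0,"wy":0,"wz":0},{"x":-0.665,"y":-0.935,"z":-0.084,"wx":0,"wy":0,"wz":0},{"x":-0.665,"y":-0.935,"z":-0.084,"wx":0,"wy":0,"wz":0},{"x":-0.665,"y":-0.935,"z":-0.084,"wx":0,"wy":0,"wz":0},{"x":-0.665,"y":-0.935,"z":-0.084,"wx":0,"wy":0,"wz":0}])

```text
t: 1.83
eef_pos: [0.4996, 0.2411, 0.2701]
tool_rot: [0.002, 0.006, 1.0, -0.001]
contact_force: [-0.0, 0.4, -1.0]
gripper_width: 0.999
```

```bash
python3 - <<'E'
from h import *
c=cal('wrist'); shot('wrist','w_stop.png')
for n,z in [('stop',0),('long_fence',.006),('short_fence',.006),('stop_corner',.006)]:
    for r in finder.place_of('wrist',n): print(n,np.round(r['location'],1),round(r['confidence'],2),ray(c,r['location'],z).round(4))
plan([.46,-.05,.25],0)
E
```

```text
stop [331.4 186.9] 0.55 [0.5326 0.2538 0.    ]
long_fence [376.2 188.8] 0.61 [0.5341 0.3099 0.006 ]
short_fence [345.7 243.1] 0.95 [0.6079 0.2725 0.006 ]
stop_corner [368.  240.5] 0.63 [0.6044 0.3018 0.006 ]
t 2.08 tcp [0.4993 0.2415 0.27  ] psi -0.55 F [-0.   0.2 -0.2] w 0.996
  shift [ 0.183  -1.4589  0.1029] turn [-0.0008  0.0011 -0.003 ]
```

View pics/w_stop.png

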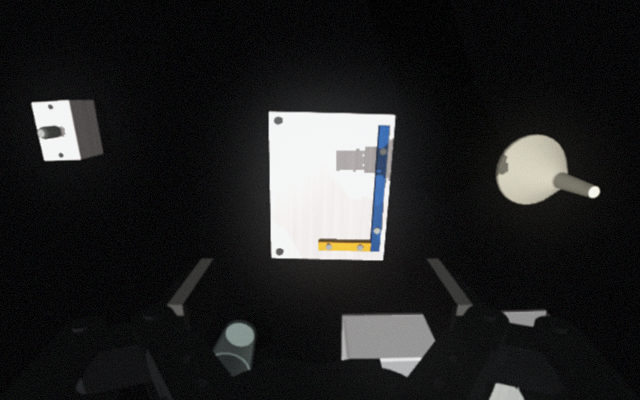

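The wrist view shows the plate at columns 270–393 and rows 112–260. The blue fence is at column ~380 and the yellow fence at row ~245, so the inside corner is about (371,240). I'll measure the fences' foot lines to sub-pixel accuracy, then move on to the carrier.

```bash
cat > stopfit.py <<'E'
from h import *
im=cv2.imread('pics/w_stop.png').astype(float); B,G,R=im[...,0],im[...,1],im[...,2]
c=cal('wrist')
def cross(p,lvl):
    i=np.argmax(p<lvl); return i-1+(p[i-1]-lvl)/(p[i-1]-p[i])
def fit(pts):
    W=np.array([ray(c,p,.006)[:2] for p in pts]); vx,vy,x,y=cv2.fitLine(W.astype(np.float32),cv2.DIST_HUBER,0,1e-4,1e-4).ravel()
    n=np.array([-vy,vx]); r=(W-[x,y])@n; return np.array([x,y]),np.array([vx,vy]),r.std()
bl=[(350+cross(R[r,350:390],R[r,350:365].mean()/2),r) for r in list(range(195,236))]
ye=[(k,222+cross(B[222:252,k],B[222:232,k].mean()/2)) for k in range(322,366)]
p,u,s=fit(bl); q,v,s2=fit(ye)
print('long',np.degrees(np.arctan2(u[1],u[0])),s,'short',np.degrees(np.arctan2(v[1],v[0])),s2)
t=np.linalg.solve(np.c_[u,-v],q-p); print('corner',p+t[0]*u)
E
python3 stopfit.py
```

```text
long -1.8522452 9.282158422220151e-05 short 87.8401 0.00024774409628756564
corner [0.6030609  0.30482617]
```

Emit:
jog_arm(plan=[{"x":0.09,"y":-0.73,"z":0,"wx":0,"wy":0,"wz":0},{"x":0.09,"y":-0.73,"z":0,"wx":0,"wy":0,"wz":0},{"x":0.09,"y":-0.73,"z":0,"wx":0,"wy":0,"wz":0},{"x":0.09,"y":-0.73,"z":0.05,"wx":0,"wy":0,"wz":0},{"x":0.09,"y":-1,"z":0.1,"wx":0,"wy":0,"wz":0},{"x":0.09,"y":-1,"z":0.1,"wx":0,"wy":0,"wz":0},{"x":0.09,"y":-1,"z":0.1,"wx":0,"wy":0,"wz":0},{"x":0.09,"y":-1,"z":0.1,"wx":0,"wy":0,"wz":0}])

```text
t: 2.75
eef_pos: [0.4794, 0.0418, 0.2505]
tool_rot: [0.002, 0.005, 1.0, -0.001]
contact_force: [0.3, 0.3, 0.2]
gripper_width: 0.996
```

```bash
python3 - <<'E'
from h import *
c=cal('wrist'); shot('wrist','w_car.png')
for n,z in [('carrier',0)]:
    for r in finder.place_of('wrist',n): print(n,np.round(r['location'],1),round(r['confidence'],2),ray(c,r['location'],z).round(4))
np.save('c_car.npy',np.array(c,dtype=object),allow_pickle=True)
plan([.50,-.28,.25],0)
E
```

```text
t 2.85 tcp [0.4797 0.0434 0.2507] psi -0.41 F [-0.1 -0.1  1.2] w 1.001
  shift [-0.1131 -1.6162  0.0067] turn [-0.0006  0.0012 -0.0023]
```

View pics/w_car.png

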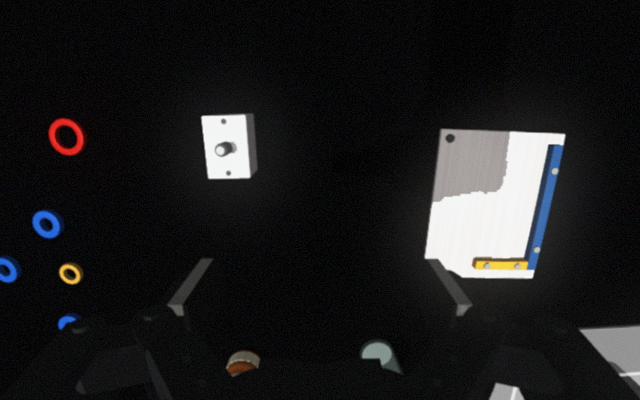

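The carrier's bright top is at columns 202–252 and rows 114–179, with the post tip near (222,150). The nearest blue ring is at (46,224), brass is at (70,273), and the plate is at right. Next I fit the carrier's top face and go to the rings.

```bash
cat > carfit.py <<'E'
from h import *
import sys
def fitcar(f,c,box):
    x0,y0,x1,y1=box; g=cv2.cvtColor(cv2.imread('pics/'+f),cv2.COLOR_BGR2GRAY)
    m=np.zeros_like(g); m[y0:y1,x0:x1]=(g[y0:y1,x0:x1]>150)*255
    ct=max(cv2.findContours(m,cv2.RETR_EXTERNAL,cv2.CHAIN_APPROX_NONE)[0],key=cv2.contourArea)
    W=np.array([ray(c,p[0],.044)[:2] for p in ct]); r=cv2.minAreaRect((W*1000).astype(np.float32)); return r
if __name__=='__main__':
    c=np.load('c_car.npy',allow_pickle=True); print(fitcar('w_car.png',c,(185,95,262,195)))
E
python3 carfit.py
```

```text
((452.3478088378906, -57.75315475463867), (66.0489273071289, 46.37340545654297), 0.07058129459619522)
```

Emit:
jog_arm(plan=[{"x":-0.05,"y":-0.9,"z":0,"wx":0,"wy":0,"wz":0},{"x":-0.05,"y":-0.9,"z":0,"wx":0,"wy":0,"wz":0},{"x":-0.05,"y":-0.9,"z":0,"wx":0,"wy":0,"wz":0},{"x":-0.05,"y":-0.9,"z":0,"wx":0,"wy":0,"wz":0},{"x":-0.05,"y":-0.9,"z":0,"wx":0,"wy":0,"wz":0}])

```text
t: 3.27
eef_pos: [0.4887, -0.1418, 0.2517]
tool_rot: [0.003, 0.006, 1.0, -0.002]
contact_force: [-0.6, -0.4, -0.3]
gripper_width: 1.0
```

Emit:
jog_arm(plan=[{"x":-0.05,"y":-0.7,"z":0,"wx":0,"wy":0,"wz":0},{"x":-0.05,"y":-0.7,"z":0,"wx":0,"wy":0,"wz":0},{"x":-0.05,"y":-0.7,"z":0,"wx":0,"wy":0,"wz":0},{"x":-0.05,"y":-0.7,"z":0,"wx":0,"wy":0,"wz":0},{"x":-0.05,"y":-0.7,"z":0,"wx":0,"wy":0,"wz":0},{"x":-0.05,"y":-0.7,"z":0,"wx":0,"wy":0,"wz":0}])

```text
t: 3.77
eef_pos: [0.4979, -0.2816, 0.2522]
tool_rot: [0.003, 0.006, 1.0, -0.002]
contact_force: [-0.4, 0.8, -0.9]
gripper_width: 0.999
```

```bash
cat > rings.py <<'E'
from h import *
def rings(f,c):
    hsv=cv2.cvtColor(cv2.imread('pics/'+f),cv2.COLOR_BGR2HSV); out=[]
    for n,lo,hi,D,h in [('blue',(100,120,50),(125,255,255),38,.010),('brass',(14,90,60),(32,255,255),30,.008)]:
        m=cv2.inRange(hsv,lo,hi)
        for ct in cv2.findContours(m,cv2.RETR_EXTERNAL,cv2.CHAIN_APPROX_NONE)[0]:
            if cv2.contourArea(ct)<150: continue
            W=np.array([ray(c,p[0],h)[:2] for p in ct])*1000; e=cv2.fitEllipse(W.astype(np.float32))
            M=cv2.moments(ct); print(n,'px',round(M['m10']/M['m00']),round(M['m01']/M['m00']),'world',np.round(e[0],1),'axes',np.round(e[1],1),'range %.1f'%np.hypot(*e[0]))
if __name__=='__main__':
    c=cal('wrist'); shot('wrist','w_ring.png'); rings('w_ring.png',c); plan([.557,-.3,.1],0)
    for n in ['wide_ring','narrow_ring']:
        for r in finder.place_of('wrist',n): print(n,np.round(r['location'],1),round(r['confidence'],2),ray(c,r['location'],0).round(4))
E
python3 rings.py
```

```text
blue px 297 316 world [ 703.8 -317. ] axes [40.6 46.4] range 771.9
blue px 75 283 world [ 655.4 -618.5] axes [49.1 69.1] range 901.1
blue px 236 257 world [ 615.1 -392.2] axes [40.8 44.6] range 729.5
blue px 298 207 world [ 549.3 -311.3] axes [40.1 41.8] range 631.4
brass px 310 260 world [ 620.8 -297.9] axes [30.9 33.2] range 688.6
t 3.82 tcp [ 0.4981 -0.2802  0.2521] psi -0.53 F [-0.3  0.2 -0. ] w 1.002
  shift [-0.2914 -0.0936  0.7623] turn [-0.0012  0.0016 -0.0029]
wide_ring [242.2 252.3] 0.84 [ 0.6136 -0.3861  0.    ]
wide_ring [296.4 206.3] 0.82 [ 0.5513 -0.3135  0.    ]
wide_ring [297.9 314.7] 0.81 [ 0.7092 -0.3165  0.    ]
narrow_ring [313.2 258.5] 0.87 [ 0.623  -0.2938  0.    ]
```

View pics/w_ring.png

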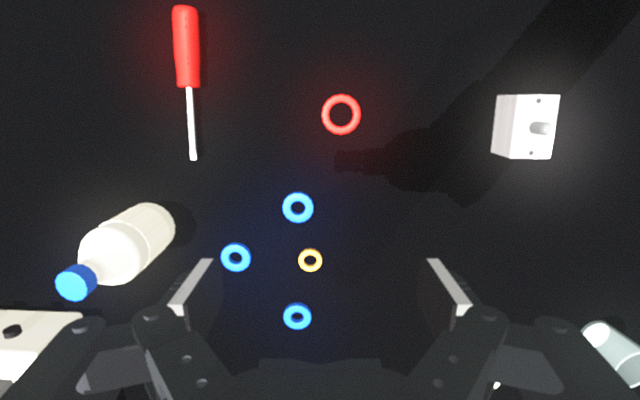

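The chosen wide ring is at (298,207), 631 mm from the base; the other two are at 730 and 772 mm. Brass is at (310,260). I'll hover over the chosen ring and check it close up.

Emit:
jog_arm(plan=[{"x":-0.26,"y":-0.156,"z":0.5,"wx":-0.001,"wy":0.0016,"wz":-0.003},{"x":-0.26,"y":-0.156,"z":0.76,"wx":-0.001,"wy":0.0016,"wz":-0.003},{"x":-0.26,"y":-0.156,"z":0.76,"wx":-0.001,"wy":0.0016,"wz":-0.003},{"x":-0.26,"y":-0.156,"z":0.76,"wx":-0.001,"wy":0.0016,"wz":-0.003},{"x":-0.26,"y":-0.156,"z":0.76,"wx":-0.001,"wy":0.0016,"wz":-0.003},{"x":-0.26,"y":-0.156,"z":0.76,"wx":-0.001,"wy":0.0016,"wz":-0.003},{"x":-0.26,"y":-0.156,"z":0.76,"wx":-0.001,"wy":0.0016,"wz":-0.003}], hand=0.5)

```text
t: 4.5
eef_pos: [0.5514, -0.3109, 0.1022]
tool_rot: [0.001, -0.001, 1.0, -0.0]
contact_force: [-0.1, 1.2, 0.5]
gripper_width: 0.751
```

```bash
python3 - <<'E'
from h import *
from rings import rings
c=cal('wrist'); im=shot('wrist','w_r1.png'); rings('w_r1.png',c); plan([.55,-.3115,.002],0)
cv2.imwrite('pics/w_r1c.png',im[100:400,160:480,::-1])
print(proj(c,[[.5505,-.3115,0],monitor.get_obs()['eef_pos']]))
E
```

```text
blue px 314 356 world [ 689.5 -316.1] axes [18.4 34.4] range 758.5
blue px 207 268 world [ 605.6 -400.9] axes [12.5 39.1] range 726.3
blue px 321 200 world [ 548.8 -310.5] axes [39.1 41.5] range 630.5
brass px 337 285 world [ 620.4 -298. ] axes [31.1 34.6] range 688.3
t 4.55 tcp [ 0.5518 -0.3114  0.1033] psi 0.15 F [-0.6 -0.1  0.2] w 0.750
  shift [1.090e-02 1.000e-04 5.063e-01] turn [-0.0004  0.0012  0.0008]
[[320.50311588 198.6537513 ]
 [320.92856325 262.94737582]]
```

View pics/w_r1c.png

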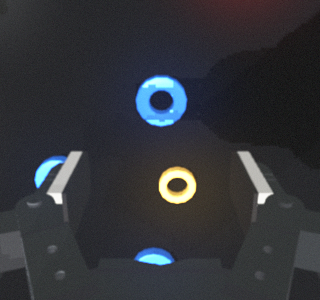

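The close crop shows a solid blue ring with a small hole at crop pixel (161,100), well clear of its neighbours, so the choice holds. Now I descend and grip.

Emit:
jog_arm(plan=[{"x":0.008,"y":0.003,"z":0.2,"wx":0,"wy":0.001,"wz":0},{"x":0.008,"y":0.003,"z":0.35,"wx":0,"wy":0.001,"wz":0},{"x":0.008,"y":0.003,"z":0.45,"wx":0,"wy":0.001,"wz":0},{"x":0.008,"y":0.003,"z":0.5,"wx":0,"wy":0.001,"wz":0},{"x":0.008,"y":0.003,"z":0.506,"wx":0,"wy":0.001,"wz":0},{"x":0.008,"y":0.003,"z":0.506,"wx":0,"wy":0.001,"wz":0}])

```text
t: 5.05
eef_pos: [0.5515, -0.3114, 0.004]
tool_rot: [0.001, -0.001, 1.0, -0.001]
contact_force: [0.1, 0.2, 0.5]
gripper_width: 0.754
```

Emit:
jog_arm(plan=[{"x":0,"y":0,"z":0,"wx":0,"wy":0,"wz":0},{"x":0,"y":0,"z":0,"wx":0,"wy":0,"wz":0},{"x":0,"y":0,"z":0,"wx":0,"wy":0,"wz":0},{"x":0,"y":0,"z":0,"wx":0,"wy":0,"wz":0},{"x":0,"y":0,"z":0,"wx":0,"wy":0,"wz":0},{"x":0,"y":0,"z":0,"wx":0,"wy":0,"wz":0}], hand=-1, grip_force=30)

```text
t: 5.55
eef_pos: [0.553, -0.3122, 0.0064]
tool_rot: [0.003, -0.001, 1.0, -0.002]
contact_force: [-0.4, 1.1, 8.9]
gripper_width: 0.4
```

Emit:
jog_arm(plan=[{"x":0,"y":0,"z":-0.1,"wx":0,"wy":0,"wz":0},{"x":0,"y":0,"z":-0.3,"wx":0,"wy":0,"wz":0},{"x":0,"y":0,"z":-0.5,"wx":0,"wy":0,"wz":0},{"x":0,"y":0,"z":-0.6,"wx":0,"wy":0,"wz":0},{"x":0,"y":0,"z":-0.6,"wx":0,"wy":0,"wz":0}])

```text
t: 5.97
eef_pos: [0.5554, -0.3141, 0.1331]
tool_rot: [0.008, -0.001, 1.0, -0.004]
contact_force: [0.7, 0.1, -0.1]
gripper_width: 0.405
```

```bash
python3 - <<'E'
from h import *
plan([.4523,-.0578,.12],0)
E
```

```text
t 5.97 tcp [ 0.5554 -0.3141  0.1331] psi 0.10 F [ 0.7  0.1 -0.1] w 0.405
  shift [0.5142 1.2827 0.0473] turn [-0.0024  0.0051  0.0006]
```

The opening reads 0.405, which is 34 mm on a 38 mm ring, and I felt 9 N upward. I'll check the grasp in the picture before moving on.

```bash
python3 - <<'E'
from h import *
c=cal('wrist'); im=shot('wrist','w_h1.png'); cv2.imwrite('pics/w_h1c.png',im[150:400,160:480,::-1].repeat(2,0).repeat(2,1))
o=monitor.get_obs(); print(proj(c,[o['eef_pos'],o['eef_pos']+[0.019,0,0],o['eef_pos']+[-.019,0,0],o['eef_pos']+[0,0.019,0]])-[160,150])
E
```

```text
[[164.29275128 106.07313147]
 [164.02296638 140.4824993 ]
 [164.57724168  68.87976744]
 [203.98212114 106.2683125 ]]
```

View pics/w_h1c.png

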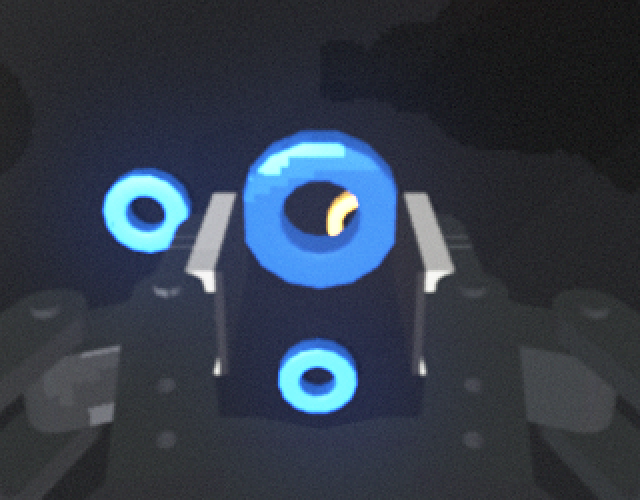

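The ring is held flat between the pads, centred at crop pixel (320,208). The opening reading is evidently not linear. The fingers' midline appears ~4 px left of the projected TCP, so the wrist calibration is ~2 mm off in y. I'll carry the ring over the carrier and measure ring and post in the same picture.

Emit:
jog_arm(plan=[{"x":0.2,"y":0.4,"z":0,"wx":-0.002,"wy":0.005,"wz":0},{"x":0.4,"y":0.8,"z":0,"wx":-0.002,"wy":0.005,"wz":0},{"x":0.5,"y":1,"z":0,"wx":-0.002,"wy":0.005,"wz":0},{"x":0.51,"y":1,"z":0,"wx":-0.002,"wy":0.005,"wz":0},{"x":0.51,"y":1,"z":0,"wx":-0.002,"wy":0.005,"wz":0},{"x":0.51,"y":1,"z":0,"wx":-0.002,"wy":0.005,"wz":0},{"x":0.51,"y":1,"z":0,"wx":-0.002,"wy":0.005,"wz":0}])

```text
t: 6.6
eef_pos: [0.4489, -0.1091, 0.1267]
tool_rot: [-0.003, -0.004, 1.0, 0.001]
contact_force: [-0.6, -0.6, -0.4]
gripper_width: 0.4
```

```bash
python3 - <<'E'
from h import *
plan([.4523,-.0568,.12],0)
E
```

```text
t 6.60 tcp [ 0.4489 -0.1091  0.1267] psi 0.44 F [-0.6 -0.6 -0.4] w 0.400
  shift [-0.0193  0.2611  0.0339] turn [ 0.0009 -0.0022  0.0024]
```

Emit:
jog_arm(plan=[{"x":-0.019,"y":0.15,"z":0.1,"wx":0.001,"wy":-0.002,"wz":0.002},{"x":-0.019,"y":0.26,"z":0.1,"wx":0.001,"wy":-0.002,"wz":0.002},{"x":-0.019,"y":0.261,"z":0.13,"wx":0.001,"wy":-0.002,"wz":0.002},{"x":-0.019,"y":0.261,"z":0.13,"wx":0.001,"wy":-0.002,"wz":0.002},{"x":-0.019,"y":0.261,"z":0.13,"wx":0.001,"wy":-0.002,"wz":0.002},{"x":-0.019,"y":0.261,"z":0.13,"wx":0.001,"wy":-0.002,"wz":0.002}])

```text
t: 7.1
eef_pos: [0.4523, -0.0584, 0.1009]
tool_rot: [-0.0, 0.0, 1.0, -0.001]
contact_force: [-0.4, -0.2, 0.2]
gripper_width: 0.404
```

```bash
python3 - <<'E'
from h import *
plan([.4523,-.0568,.08],0)
c=cal('wrist'); im=shot('wrist','w_h2.png'); cv2.imwrite('pics/w_h2c.png',im[120:320,220:420,::-1].repeat(3,0).repeat(3,1))
P=monitor.get_obs()['eef_pos']
hsv=cv2.cvtColor(im,cv2.COLOR_RGB2HSV); m=cv2.inRange(hsv,(100,100,40),(125,255,255)); m[:, :220]=0;m[:,420:]=0
ct=max(cv2.findContours(m,cv2.RETR_EXTERNAL,cv2.CHAIN_APPROX_NONE)[0],key=cv2.contourArea); print('ring bbox',cv2.boundingRect(ct),'ell',cv2.fitEllipse(ct))
Q=[P,[.4523,-.0578,.066],[.4523,-.0578,.044]]+[[.4523+a*.033,-.0578+b*.023,.044] for a in(-1,1) for b in (-1,1)]
print(proj(c,Q).round(1))
E
```

```text
t 7.10 tcp [ 0.4523 -0.0584  0.1009] psi -0.05 F [-0.4 -0.2  0.2] w 0.404
  shift [1.000e-04 8.000e-03 1.043e-01] turn [-0.0003 -0.0001 -0.0003]
ring bbox (281, 216, 78, 79) ell ((319.4115905761719, 254.9514617919922), (78.01598358154297, 78.61925506591797), 121.65363311767578)
[[322.1 261.4]
 [322.7 233.3]
 [322.5 220.2]
 [284.7 168.9]
 [360.6 169. ]
 [287.7 267. ]
 [357.  267. ]]
```

View pics/w_h2c.png

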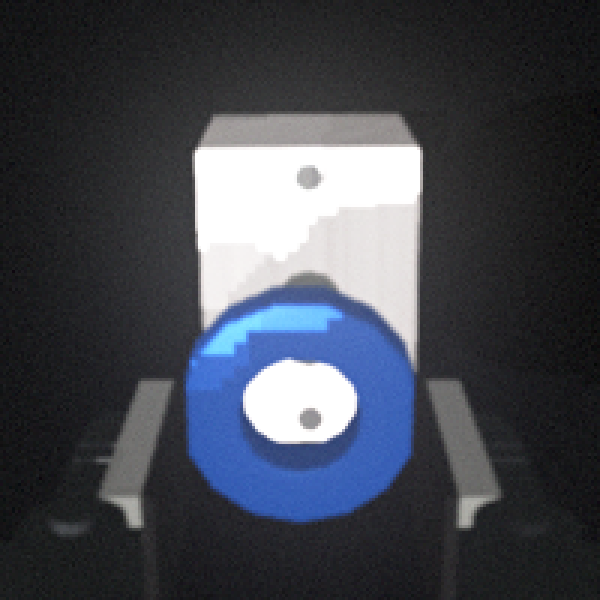

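The block's top edge is at crop y=148 with corners at x=193 and 421, matching my carrier fit to within 0.5 px. The ring's centre is slightly left of the block's centreline. I'll fit the ring model to its silhouette and hole for the exact offset.

```bash
cat > ringfit.py <<'E'
from h import *
from scipy.optimize import least_squares
a=np.linspace(0,2*np.pi,180); C=np.c_[np.cos(a),np.sin(a)]
def circ(p,r,h):
    R=Ro.from_rotvec([p[3],p[4],0]).as_matrix()
    return np.c_[C*r,np.full(180,h)]@R.T+p[:3]
def bb(q): return np.r_[q.min(0),q.max(0)]
def model(p,c,D,T):
    o=np.vstack([proj(c,circ(p,D/2,h)) for h in (0,T)]); o=bb(o)
    t,b=[bb(proj(c,circ(p,.009,h))) for h in (T,0)]
    return np.r_[o,np.maximum(t[:2],b[:2]),np.minimum(t[2:],b[2:])]
def fit(c,meas,p0,D,T):
    f=lambda p: np.r_[model(p,c,D,T)-meas, p[3:]*30]
    r=least_squares(f,np.r_[p0,0,0]); return r.x,r.fun
E
python3 - <<'E'
from ringfit import *
c=cal('wrist'); P=monitor.get_obs()['eef_pos']
x,f=fit(c,np.array([280.8,215.6,358.6,294.6, 301,240,339.3,267.6]),P-[0,0,.006],.038,.010)
print(x.round(4),f.round(2)); print('rel TCP',(x[:3]-P).round(4))
print(proj(c,[P]))
E
```

```text
[ 0.4528 -0.0593  0.0884  0.0064 -0.0379] [-0.58 -0.63  0.9  -0.25  1.26  1.38 -1.6  -0.58  0.19 -1.14]
rel TCP [ 0.0005 -0.001  -0.0125]
[[321.9723395  261.20902646]]
```

Emit:
jog_arm(plan=[{"x":0.002,"y":0.008,"z":0.03,"wx":0,"wy":0,"wz":0},{"x":0.002,"y":0.008,"z":0.07,"wx":0,"wy":0,"wz":0},{"x":0.002,"y":0.008,"z":0.11,"wx":0,"wy":0,"wz":0},{"x":0.002,"y":0.008,"z":0.14,"wx":0,"wy":0,"wz":0},{"x":0.002,"y":0.008,"z":0.165,"wx":0,"wy":0,"wz":0},{"x":0.002,"y":0.008,"z":0.165,"wx":0,"wy":0,"wz":0}])

```text
t: 7.65
eef_pos: [0.452, -0.0568, 0.067]
tool_rot: [-0.0, 0.0, 1.0, -0.001]
contact_force: [2.2, -0.2, -1.6]
gripper_width: 0.405
```

```bash
python3 - <<'E'
from h import *
plan([.4518,-.0568,.060],0)
E
```

```text
t 7.65 tcp [ 0.452  -0.0568  0.067 ] psi -0.05 F [ 2.2 -0.2 -1.6] w 0.405
  shift [0.0011 0.     0.0349] turn [-0.0004 -0.0002 -0.0003]
```

Emit:
jog_arm(plan=[{"x":0,"y":0,"z":0.02,"wx":0,"wy":0,"wz":0},{"x":0,"y":0,"z":0.04,"wx":0,"wy":0,"wz":0},{"x":0,"y":0,"z":0.045,"wx":0,"wy":0,"wz":0}])

```text
t: 7.9
eef_pos: [0.4526, -0.0568, 0.0577]
tool_rot: [0.0, 0.0, 1.0, -0.001]
contact_force: [3.5, -0.0, 1.3]
gripper_width: 0.401
```

```bash
python3 - <<'E'
from h import *
plan([.4518,-.0568,.055],0)
c=cal('wrist'); im=shot('wrist','w_h3.png'); cv2.imwrite('pics/w_h3c.png',im[120:320,220:420,::-1].repeat(3,0).repeat(3,1))
E
```

```text
t 7.90 tcp [ 0.4526 -0.0568  0.0577] psi -0.04 F [ 3.5 -0.   1.3] w 0.401
  shift [0.0039 0.     0.0134] turn [-0.0005  0.0001 -0.0002]
```

View pics/w_h3c.png

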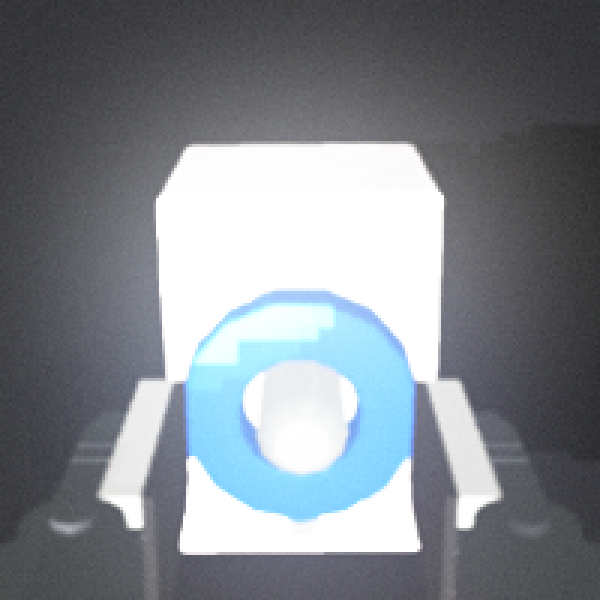

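The post stands in the ring's hole (crop 255–350, 365–470). A 3.5 N push along +x shows the ring rubbing, so I ease it +x while lowering, then release.

Emit:
jog_arm(plan=[{"x":-0.006,"y":0,"z":0.005,"wx":0,"wy":0,"wz":0},{"x":-0.006,"y":0,"z":0.015,"wx":0,"wy":0,"wz":0},{"x":-0.006,"y":0,"z":0.025,"wx":0,"wy":0,"wz":0}])

```text
t: 8.2
eef_pos: [0.4531, -0.0567, 0.0525]
tool_rot: [-0.001, 0.0, 1.0, -0.001]
contact_force: [-0.2, 0.6, -1.2]
gripper_width: 0.404
```

Emit:
jog_arm(plan=[{"x":0,"y":0,"z":0,"wx":0,"wy":0,"wz":0},{"x":0,"y":0,"z":0,"wx":0,"wy":0,"wz":0},{"x":0,"y":0,"z":0,"wx":0,"wy":0,"wz":0}], hand=0.4)

```text
t: 8.45
eef_pos: [0.4528, -0.0568, 0.0524]
tool_rot: [-0.001, 0.0, 1.0, -0.001]
contact_force: [-0.5, 0.1, 0.3]
gripper_width: 0.698
```

Emit:
jog_arm(plan=[{"x":0,"y":0,"z":-0.1,"wx":0,"wy":0,"wz":0},{"x":0,"y":0,"z":-0.25,"wx":0,"wy":0,"wz":0},{"x":0,"y":0,"z":-0.4,"wx":0,"wy":0,"wz":0},{"x":0,"y":0,"z":-0.4,"wx":0,"wy":0,"wz":0}])

```text
t: 8.78
eef_pos: [0.4559, -0.0571, 0.1368]
tool_rot: [0.003, 0.001, 1.0, -0.0]
contact_force: [0.8, -0.1, -0.3]
gripper_width: 0.701
```

```bash
python3 - <<'E'
from h import *
plan([.622,-.2965,.13],0)
c=cal('wrist'); im=shot('wrist','w_h4.png'); cv2.imwrite('pics/w_h4c.png',im[100:300,220:420,::-1].repeat(3,0).repeat(3,1))
E
```

```text
t 8.78 tcp [ 0.4559 -0.0571  0.1368] psi -0.09 F [ 0.8 -0.1 -0.3] w 0.701
  shift [-0.8321 -1.1957  0.0397] turn [-0.0001  0.0019 -0.0005]
```

View pics/w_h4c.png

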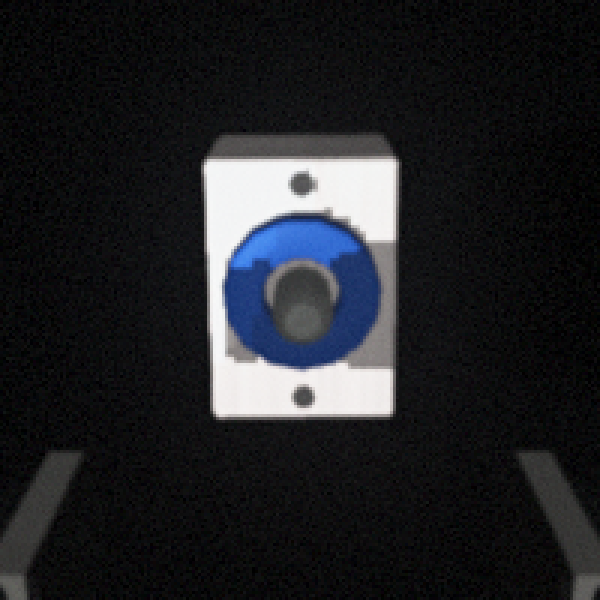

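The blue ring lies flat and home on the block (crop centre (302,290)) with the post through it, and the carrier has not turned. Next, the brass ring.

Emit:
jog_arm(plan=[{"x":-0.2,"y":-0.3,"z":0,"wx":0,"wy":0.002,"wz":0},{"x":-0.35,"y":-0.5,"z":0,"wx":0,"wy":0.002,"wz":0},{"x":-0.55,"y":-0.8,"z":0,"wx":0,"wy":0.002,"wz":0},{"x":-0.7,"y":-1,"z":0,"wx":0,"wy":0.002,"wz":0},{"x":-0.8,"y":-1,"z":0,"wx":0,"wy":0.002,"wz":0},{"x":-0.83,"y":-1,"z":0,"wx":0,"wy":0.002,"wz":0},{"x":-0.83,"y":-1,"z":0,"wx":0,"wy":0.002,"wz":0},{"x":-0.83,"y":-1,"z":0,"wx":0,"wy":0.002,"wz":0}])

```text
t: 9.5
eef_pos: [0.622, -0.2599, 0.1342]
tool_rot: [-0.001, 0.002, 1.0, -0.001]
contact_force: [-1.1, 0.5, -0.6]
gripper_width: 0.7
```

```bash
python3 - <<'E'
from h import *
plan([.622,-.2967,.10],0)
E
```

```text
t 9.50 tcp [ 0.622  -0.2599  0.1342] psi -0.19 F [-1.1  0.5 -0.6] w 0.700
  shift [-0.0008 -0.1836  0.1716] turn [-0.0007 -0.0007 -0.001 ]
```

Emit:
jog_arm(plan=[{"x":0,"y":-0.15,"z":0.1,"wx":-0.001,"wy":-0.001,"wz":-0.001},{"x":0,"y":-0.183,"z":0.17,"wx":-0.001,"wy":-0.001,"wz":-0.001},{"x":0,"y":-0.183,"z":0.17,"wx":-0.001,"wy":-0.001,"wz":-0.001},{"x":0,"y":-0.183,"z":0.17,"wx":-0.001,"wy":-0.001,"wz":-0.001},{"x":0,"y":-0.183,"z":0.17,"wx":-0.001,"wy":-0.001,"wz":-0.001}])

```text
t: 9.92
eef_pos: [0.6218, -0.2946, 0.1004]
tool_rot: [0.0, -0.001, 1.0, 0.001]
contact_force: [0.4, 0.5, -1.1]
gripper_width: 0.699
```

```bash
python3 - <<'E'
from h import *
from rings import rings
c=cal('wrist'); shot('wrist','w_b1.png'); rings('w_b1.png',c); plan([.622,-.2967,.004],0)
print(finder.place_of('wrist','narrow_ring'),proj(c,[[.622,-.2967,0],[.622,-.2967,0.004]]))
E
```

```text
blue px 296 303 world [ 706.3 -313.9] axes [42.2 52. ] range 772.9
blue px 192 198 world [ 618.1 -389.6] axes [51.8 59.3] range 730.7
brass px 591 361 world [772.2 -46.3] axes [18.5 39.5] range 773.6
brass px 317 203 world [ 621.3 -297.9] axes [30.4 32. ] range 689.0
t 9.97 tcp [ 0.6224 -0.2946  0.1009] psi 0.10 F [ 0.9  0.6 -0.7] w 0.698
  shift [ 0.0028 -0.0115  0.4845] turn [0.0007 0.0005 0.0006]
[{'location': [317.3, 201.5], 'confidence': 0.64}] [[318.14261024 200.77666066]
 [318.1277073  202.30245734]]
```

Emit:
jog_arm(plan=[{"x":0.003,"y":-0.011,"z":0.2,"wx":0,"wy":0,"wz":0},{"x":0.003,"y":-0.011,"z":0.35,"wx":0,"wy":0,"wz":0},{"x":0.003,"y":-0.011,"z":0.45,"wx":0,"wy":0,"wz":0},{"x":0.003,"y":-0.011,"z":0.48,"wx":0,"wy":0,"wz":0},{"x":0.003,"y":-0.011,"z":0.486,"wx":0,"wy":0,"wz":0},{"x":0.003,"y":-0.011,"z":0.486,"wx":0,"wy":0,"wz":0}])

```text
t: 10.52
eef_pos: [0.6232, -0.2967, 0.0052]
tool_rot: [0.002, -0.001, 1.0, 0.001]
contact_force: [-0.9, -0.5, 0.1]
gripper_width: 0.702
```

Emit:
jog_arm(plan=[{"x":0,"y":0,"z":0,"wx":0,"wy":0,"wz":0},{"x":0,"y":0,"z":0,"wx":0,"wy":0,"wz":0},{"x":0,"y":0,"z":0,"wx":0,"wy":0,"wz":0},{"x":0,"y":0,"z":0,"wx":0,"wy":0,"wz":0},{"x":0,"y":0,"z":0,"wx":0,"wy":0,"wz":0},{"x":0,"y":0,"z":0,"wx":0,"wy":0,"wz":0}], hand=-1, grip_force=30)

```text
t: 11.02
eef_pos: [0.6245, -0.2972, 0.0073]
tool_rot: [0.003, -0.001, 1.0, 0.0]
contact_force: [-0.0, 0.1, 7.4]
gripper_width: 0.297
```

Emit:
jog_arm(plan=[{"x":0,"y":0,"z":-0.1,"wx":0,"wy":0,"wz":0},{"x":0,"y":0,"z":-0.3,"wx":0,"wy":0,"wz":0},{"x":0,"y":0,"z":-0.5,"wx":0,"wy":0,"wz":0},{"x":0,"y":0,"z":-0.6,"wx":0,"wy":0,"wz":0},{"x":0,"y":0,"z":-0.6,"wx":0,"wy":0,"wz":0}])

```text
t: 11.43
eef_pos: [0.6269, -0.2995, 0.1344]
tool_rot: [0.008, -0.001, 1.0, -0.002]
contact_force: [0.6, -1.1, 0.4]
gripper_width: -0.001
```

```bash
python3 - <<'E'
from h import *
from rings import rings
c=cal('wrist'); shot('wrist','w_b2.png'); rings('w_b2.png',c)
P=monitor.get_obs()['eef_pos']; print(proj(c,[P]))
plan([.4526,-.0567,.13],0)
E
```

```text
blue px 288 265 world [ 697.4 -326.3] axes [15.1 31. ] range 769.9
blue px 213 177 world [ 616.9 -389.4] axes [48.1 52.5] range 729.6
brass px 558 336 world [780.4 -59.2] axes [39.1 50.7] range 782.6
brass px 370 175 world [ 615.2 -259.7] axes [30.6 32. ] range 667.7
[[324.19993283 255.78871419]]
t 11.48 tcp [ 0.6256 -0.2985  0.1314] psi 0.13 F [-0.6  0.7 -0.3] w 0.000
  shift [ 0.8624  1.2107 -0.0067] turn [-0.0006  0.0041  0.0007]
```

The brass ring squirted out because the tips only caught its top edge. It now lies at about (0.615,-0.260). I'll go again, lower this time.

Emit:
jog_arm(plan=[{"x":0.045,"y":0.2,"z":0.1,"wx":-0.001,"wy":0.004,"wz":0.001},{"x":0.045,"y":0.2,"z":0.2,"wx":-0.001,"wy":0.004,"wz":0.001},{"x":0.045,"y":0.2,"z":0.25,"wx":-0.001,"wy":0.004,"wz":0.001},{"x":0.045,"y":0.2,"z":0.25,"wx":-0.001,"wy":0.004,"wz":0.001},{"x":0.045,"y":0.2,"z":0.25,"wx":-0.001,"wy":0.004,"wz":0.001},{"x":0.045,"y":0.2,"z":0.25,"wx":-0.001,"wy":0.004,"wz":0.001}], hand=0.2)

```text
t: 11.98
eef_pos: [0.6172, -0.2604, 0.0818]
tool_rot: [0.001, 0.001, 1.0, -0.0]
contact_force: [-0.2, 0.2, 0.7]
gripper_width: 0.599
```

```bash
python3 - <<'E'
from h import *
from rings import rings
c=cal('wrist'); shot('wrist','w_b3.png'); rings('w_b3.png',c); plan([.616,-.2585,.001],0)
print(finder.place_of('wrist','narrow_ring'),proj(c,[[.616,-.2585,.0]]))
E
```

```text
brass px 323 208 world [ 614.7 -259.3] axes [14.5 16.3] range 667.2
t 12.03 tcp [ 0.6175 -0.2604  0.0821] psi -0.15 F [ 0.   0.4 -0.1] w 0.596
  shift [0.0081 0.0095 0.4055] turn [-0.      0.0005 -0.0008]
[{'location': [325.1, 204.5], 'confidence': 0.94}] [[324.076914   206.41595948]]
```

Emit:
jog_arm(plan=[{"x":0.011,"y":0.009,"z":0.15,"wx":0,"wy":0.001,"wz":-0.001},{"x":0.011,"y":0.009,"z":0.28,"wx":0,"wy":0.001,"wz":-0.001},{"x":0.011,"y":0.009,"z":0.36,"wx":0,"wy":0.001,"wz":-0.001},{"x":0.011,"y":0.009,"z":0.4,"wx":0,"wy":0.001,"wz":-0.001},{"x":0.011,"y":0.009,"z":0.406,"wx":0,"wy":0.001,"wz":-0.001},{"x":0.011,"y":0.009,"z":0.406,"wx":0,"wy":0.001,"wz":-0.001},{"x":0.011,"y":0.009,"z":0.406,"wx":0,"wy":0.001,"wz":-0.001}])

```text
t: 12.67
eef_pos: [0.6165, -0.2591, 0.0024]
tool_rot: [0.0, -0.0, 1.0, -0.0]
contact_force: [0.2, -0.0, 0.5]
gripper_width: 0.597
```

```bash
python3 - <<'E'
from h import *
plan([.6152,-.2585,.001],0)
E
```

```text
t 12.67 tcp [ 0.6165 -0.2591  0.0024] psi 0.02 F [ 0.2 -0.   0.5] w 0.597
  shift [0.0067 0.0031 0.0072] turn [-0.0003  0.0003  0.0001]
```

Emit:
jog_arm(plan=[{"x":0.012,"y":0.003,"z":0.014,"wx":0,"wy":0,"wz":0},{"x":0.012,"y":0.003,"z":0.014,"wx":0,"wy":0,"wz":0},{"x":0.012,"y":0.003,"z":0.014,"wx":0,"wy":0,"wz":0},{"x":0.012,"y":0.003,"z":0.014,"wx":0,"wy":0,"wz":0},{"x":0.012,"y":0.003,"z":0.014,"wx":0,"wy":0,"wz":0},{"x":0.012,"y":0.003,"z":0.014,"wx":0,"wy":0,"wz":0}], hand=-1, grip_force=25)

```text
t: 13.17
eef_pos: [0.6145, -0.2589, 0.0008]
tool_rot: [0.001, -0.0, 1.0, -0.001]
contact_force: [-1.5, 0.6, 6.2]
gripper_width: 0.327
```

Emit:
jog_arm(plan=[{"x":0.005,"y":0,"z":-0.05,"wx":0,"wy":0,"wz":0},{"x":0.005,"y":0,"z":-0.2,"wx":0,"wy":0,"wz":0},{"x":0.005,"y":0,"z":-0.4,"wx":0,"wy":0,"wz":0},{"x":0.005,"y":0,"z":-0.6,"wx":0,"wy":0,"wz":0},{"x":0.005,"y":0,"z":-0.6,"wx":0,"wy":0,"wz":0}])

```text
t: 13.58
eef_pos: [0.6177, -0.2615, 0.1299]
tool_rot: [0.007, 0.0, 1.0, -0.003]
contact_force: [0.6, -1.2, 0.3]
gripper_width: 0.327
```

```bash
python3 - <<'E'
from h import *
from rings import rings
c=cal('wrist'); shot('wrist','w_b4.png'); rings('w_b4.png',c)
P=monitor.get_obs()['eef_pos']; print(proj(c,[P]))
plan([.4526,-.0567,.13],0)
E
```

```text
blue px 246 277 world [ 697.2 -329.1] axes [ 9.3 28. ] range 771.0
blue px 165 189 world [ 615.7 -390.7] axes [39.9 45.4] range 729.2
brass px 535 340 world [769.5 -50.8] axes [15.9 38.5] range 771.2
brass px 320 267 world [ 688.2 -263.5] axes [57.3 64.5] range 736.9
[[324.04879636 255.33782305]]
t 13.63 tcp [ 0.6163 -0.2605  0.1265] psi -0.02 F [ 0.4 -0.7 -0.6] w 0.323
  shift [ 0.8185  1.0187 -0.0309] turn [-0.0014  0.0036 -0.0001]
```

Held this time. Over to the carrier.

Emit:
jog_arm(plan=[{"x":0.2,"y":0.25,"z":-0.03,"wx":-0.001,"wy":0.004,"wz":0},{"x":0.35,"y":0.45,"z":-0.03,"wx":-0.001,"wy":0.004,"wz":0},{"x":0.55,"y":0.7,"z":-0.03,"wx":-0.001,"wy":0.004,"wz":0},{"x":0.75,"y":0.95,"z":-0.03,"wx":-0.001,"wy":0.004,"wz":0},{"x":0.82,"y":1,"z":-0.03,"wx":-0.001,"wy":0.004,"wz":0},{"x":0.82,"y":1,"z":-0.03,"wx":-0.001,"wy":0.004,"wz":0},{"x":0.82,"y":1,"z":-0.03,"wx":-0.001,"wy":0.004,"wz":0},{"x":0.82,"y":1,"z":-0.03,"wx":-0.001,"wy":0.004,"wz":0}])

```text
t: 14.3
eef_pos: [0.4497, -0.0578, 0.1293]
tool_rot: [-0.002, -0.002, 1.0, 0.0]
contact_force: [0.7, -0.2, -0.0]
gripper_width: 0.327
```

```bash
python3 - <<'E'
from h import *
plan([.4515,-.0567,.09],0)
E
```

```text
t 14.30 tcp [ 0.4497 -0.0578  0.1293] psi 0.23 F [ 0.7 -0.2 -0. ] w 0.327
  shift [-0.0098  0.0055  0.1964] turn [ 0.0002 -0.0012  0.0013]
```

Emit:
jog_arm(plan=[{"x":-0.008,"y":0.006,"z":0.1,"wx":0,"wy":-0.001,"wz":0.001},{"x":-0.008,"y":0.006,"z":0.17,"wx":0,"wy":-0.001,"wz":0.001},{"x":-0.008,"y":0.006,"z":0.17,"wx":0,"wy":-0.001,"wz":0.001},{"x":-0.008,"y":0.006,"z":0.17,"wx":0,"wy":-0.001,"wz":0.001},{"x":-0.008,"y":0.006,"z":0.17,"wx":0,"wy":-0.001,"wz":0.001}])

```text
t: 14.72
eef_pos: [0.452, -0.0576, 0.0957]
tool_rot: [-0.0, 0.0, 1.0, -0.0]
contact_force: [-0.7, 0.2, -0.9]
gripper_width: 0.326
```

```bash
python3 - <<'E'
from ringfit import *
c=cal('wrist'); im=shot('wrist','w_b5.png'); cv2.imwrite('pics/w_b5c.png',im[120:320,220:420,::-1].repeat(3,0).repeat(3,1))
hsv=cv2.cvtColor(im,cv2.COLOR_RGB2HSV); m=cv2.inRange(hsv,(12,80,40),(35,255,255)); m[:,:240]=0; m[:,400:]=0
ct,h=cv2.findContours(m,cv2.RETR_CCOMP,cv2.CHAIN_APPROX_NONE)
o=max(ct,key=cv2.contourArea); i=max([k for k,hh in zip(ct,h[0]) if hh[3]>=0],key=cv2.contourArea)
b,bi=cv2.boundingRect(o),cv2.boundingRect(i); print(b,bi)
meas=np.array([b[0]-.5,b[1]-.5,b[0]+b[2]-.5,b[1]+b[3]-.5,bi[0]+.5,bi[1]+.5,bi[0]+bi[2]-1.5,bi[1]+bi[3]-1.5])
P=monitor.get_obs()['eef_pos']; x,f=fit(c,meas,P,.030,.008); print(x.round(4),f.round(2),'rel',(x[:3]-P).round(4))
plan([.4523,-.0567,.07],0); print(proj(c,[P,[.4523,-.0578,.066]]))
E
```

```text
(288, 236, 64, 64) (299, 250, 42, 32)
[ 4.547e-01 -5.880e-02  9.240e-02 -3.000e-04 -3.860e-02] [-0.55 -1.55  0.54 -0.03  1.4   1.97 -1.39 -0.49 -0.01 -1.16] rel [ 0.0026 -0.0014 -0.0035]
t 14.77 tcp [ 0.4521 -0.0574  0.0959] psi -0.01 F [-0.2 -0.4  0.7] w 0.324
  shift [-0.001   0.0036  0.1296] turn [ 0.0001  0.0001 -0.0001]
[[322.38378292 261.54641931]
 [321.32683623 237.32226947]]
```

View pics/w_b5c.png

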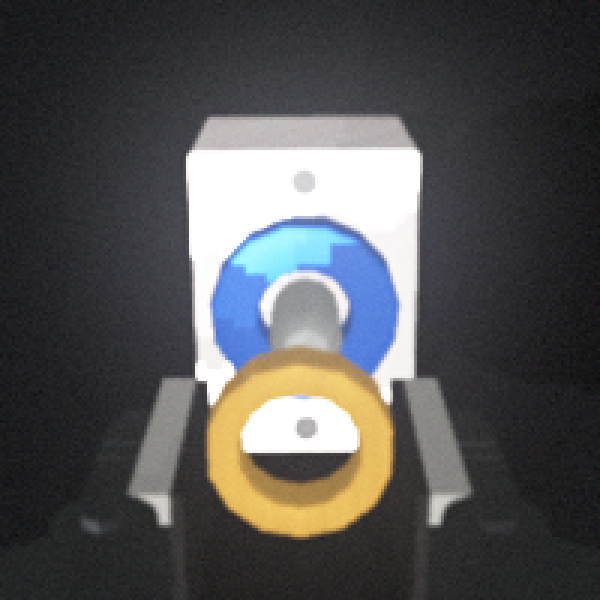

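The brass ring is held at crop (300,441), with the seated blue ring and post beyond it. I'll refit the ring offset with its height known from the grasp (and the blue ring the same way, as calibration).

```bash
python3 - <<'E'
from ringfit import *
c=cal('wrist'); o=monitor.get_obs()['eef_pos']
def fz(meas,P,c,D,T,z):
    r=least_squares(lambda p: model(np.r_[p,P[2]+z,0,0],c,D,T)-meas,P[:2]); return (r.x-P[:2]).round(4),r.fun.round(1)
m2=np.array([287.5,235.5,351.5,299.5,299.5,250.5,339.5,280.5])
for z in (-.004,-.001,.002): print('brass',z,*fz(m2,o,c,.03,.008,z))
# blue, camera moved rigidly with the tool (orientations equal)
P=np.array([.4523,-.0584,.1009]); K,d,E=c; E2=E.copy(); E2[:3,3]=E[:3,3]-E[:3,:3]@(P-o)
m1=np.array([280.8,215.6,358.6,294.6,301,240,339.3,267.6])
for z in (-.0085,-.0065): print('blue',z,*fz(m1,P,(K,d,E2),.038,.010,z))
E
```

```text
brass -0.004 [ 0.003  -0.0012] [-0.4 -1.2  0.4 -0.5  1.5  2.7 -1.5 -1.2]
brass -0.001 [ 0.0014 -0.0012] [-1.1 -1.9  1.1  0.2  1.1  2.5 -1.1 -0.9]
brass 0.002 [-0.0001 -0.0012] [-1.8 -2.5  1.8  1.   0.7  2.2 -0.7 -0.5]
blue -0.0085 [-0.0016 -0.001 ] [-1.6 -1.5  2.1  0.5  0.7  1.8 -1.2 -0.8]
blue -0.0065 [-0.0025 -0.001 ] [-2.2 -2.   2.6  1.1  0.5  1.7 -0.9 -0.6]
```

Emit:
jog_arm(plan=[{"x":0.0045,"y":0.004,"z":0.05,"wx":0,"wy":0,"wz":0},{"x":0.0045,"y":0.004,"z":0.1,"wx":0,"wy":0,"wz":0},{"x":0.0045,"y":0.004,"z":0.13,"wx":0,"wy":0,"wz":0},{"x":0.0045,"y":0.004,"z":0.15,"wx":0,"wy":0,"wz":0},{"x":0.0045,"y":0.004,"z":0.17,"wx":0,"wy":0,"wz":0},{"x":0.0045,"y":0.004,"z":0.17,"wx":0,"wy":0,"wz":0}])

```text
t: 15.27
eef_pos: [0.4506, -0.0567, 0.0611]
tool_rot: [-0.001, 0.0, 1.0, -0.0]
contact_force: [0.1, 0.0, -0.7]
gripper_width: 0.325
```

```bash
python3 - <<'E'
from h import *
plan([.4512,-.0566,.058],0)
E
```

```text
t 15.27 tcp [ 0.4506 -0.0567  0.0611] psi -0.02 F [ 0.1  0.  -0.7] w 0.325
  shift [-0.0029  0.0003  0.0153] turn [-0.     -0.0003 -0.0001]
```

Emit:
jog_arm(plan=[{"x":-0.002,"y":0,"z":0.01,"wx":0,"wy":0,"wz":0},{"x":-0.002,"y":0,"z":0.018,"wx":0,"wy":0,"wz":0},{"x":-0.002,"y":0,"z":0.018,"wx":0,"wy":0,"wz":0}])

```text
t: 15.52
eef_pos: [0.451, -0.0566, 0.0573]
tool_rot: [-0.001, 0.0, 1.0, -0.0]
contact_force: [0.4, -0.2, 0.5]
gripper_width: 0.329
```

Emit:
jog_arm(plan=[{"x":0,"y":0,"z":0,"wx":0,"wy":0,"wz":0},{"x":0,"y":0,"z":0,"wx":0,"wy":0,"wz":0},{"x":0,"y":0,"z":0,"wx":0,"wy":0,"wz":0}], hand=0.4)

```text
t: 15.77
eef_pos: [0.4512, -0.0566, 0.0575]
tool_rot: [-0.0, 0.0, 1.0, 0.0]
contact_force: [-1.1, 0.3, 0.5]
gripper_width: 0.696
```

Emit:
jog_arm(plan=[{"x":0,"y":0,"z":-0.1,"wx":0,"wy":0,"wz":0},{"x":0,"y":0,"z":-0.25,"wx":0,"wy":0,"wz":0},{"x":0,"y":0,"z":-0.4,"wx":0,"wy":0,"wz":0},{"x":0,"y":0,"z":-0.4,"wx":0,"wy":0,"wz":0}])

```text
t: 16.1
eef_pos: [0.4543, -0.057, 0.142]
tool_rot: [0.004, 0.0, 1.0, 0.001]
contact_force: [0.8, 0.3, -0.2]
gripper_width: 0.701
```

```bash
python3 - <<'E'
from ringfit import *
plan([.453,-.0566,.025],0)
c=cal('wrist'); im=shot('wrist','w_b6.png'); cv2.imwrite('pics/w_b6c.png',im[100:300,220:420,::-1].repeat(3,0).repeat(3,1))
hsv=cv2.cvtColor(im,cv2.COLOR_RGB2HSV)
for n,lo,hi,D,z in [('brass',(12,80,40),(35,255,255),.03,.054),('blue',(100,100,40),(125,255,255),.038,.044)]:
    m=cv2.inRange(hsv,lo,hi); m[:,:240]=0; m[:,400:]=0
    b=cv2.boundingRect(m); 
    T=.008 if n=='brass' else .01
    q=bb(np.vstack([proj(c,circ([.4523,-.0578,z,0,0],D/2,h)) for h in (0,T)])); print(n,'seen',b[0],b[1],b[0]+b[2],b[1]+b[3],'expected',q.round(1))
from carfit import fitcar
print(fitcar('w_b6.png',c,(265,130,375,260)))
E
```

```text
t 16.10 tcp [ 0.4543 -0.057   0.142 ] psi -0.05 F [ 0.8  0.3 -0.2] w 0.701
  shift [0.0109 0.0015 0.5848] turn [ 0.0003  0.0023 -0.0003]
brass seen 300 184 341 224 expected [298.6 181.8 341.6 225.5]
blue seen 295 172 346 213 expected [293.8 173.2 346.5 226.7]
((451.15966796875, -58.043601989746094), (65.43683624267578, 45.314697265625), 0.08691626042127609)
```

View pics/w_b6c.png

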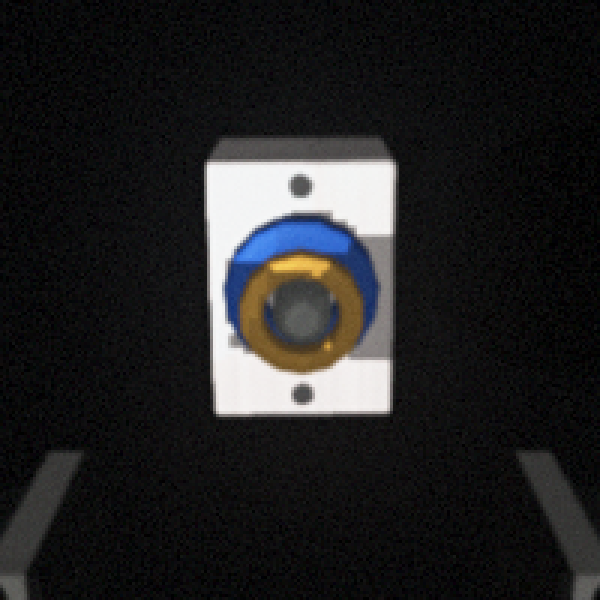

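Both rings are home: brass is concentric at crop (302,312) on blue, and its silhouette matches the expected seat within ~1–2 px. Now I grip the carrier with the tips ~17 mm up, so they clear the 12 mm fences.

Emit:
jog_arm(plan=[{"x":0.01,"y":0.002,"z":0.15,"wx":0,"wy":0.002,"wz":0},{"x":0.01,"y":0.002,"z":0.3,"wx":0,"wy":0.002,"wz":0},{"x":0.01,"y":0.002,"z":0.4,"wx":0,"wy":0.002,"wz":0},{"x":0.01,"y":0.002,"z":0.5,"wx":0,"wy":0.002,"wz":0},{"x":0.01,"y":0.002,"z":0.58,"wx":0,"wy":0.002,"wz":0},{"x":0.01,"y":0.002,"z":0.62,"wx":0,"wy":0.002,"wz":0},{"x":0.01,"y":0.002,"z":0.625,"wx":0,"wy":0.002,"wz":0},{"x":0.01,"y":0.002,"z":0.625,"wx":0,"wy":0.002,"wz":0}], hand=0.5)

```text
t: 16.82
eef_pos: [0.4516, -0.0562, 0.0148]
tool_rot: [-0.001, 0.0, 1.0, 0.0]
contact_force: [-0.7, -0.6, 0.2]
gripper_width: 0.75
```

```bash
python3 - <<'E'
from h import *
plan([.4525,-.0567,.017],0.1)
E
```

```text
t 16.82 tcp [ 0.4516 -0.0562  0.0148] psi -0.02 F [-0.7 -0.6  0.2] w 0.750
  shift [-0.0044 -0.0026 -0.0112] turn [ 0.0003 -0.0007 -0.0007]
```

Emit:
jog_arm(plan=[{"x":-0.003,"y":-0.003,"z":-0.013,"wx":0,"wy":0,"wz":0},{"x":-0.003,"y":-0.003,"z":-0.013,"wx":0,"wy":0,"wz":0},{"x":-0.003,"y":-0.003,"z":-0.013,"wx":0,"wy":0,"wz":0}])

```text
t: 17.07
eef_pos: [0.4531, -0.0568, 0.0183]
tool_rot: [-0.0, 0.0, 1.0, 0.001]
contact_force: [-0.2, -0.2, -0.2]
gripper_width: 0.75
```

Emit:
jog_arm(plan=[{"x":0,"y":0,"z":0,"wx":0,"wy":0,"wz":0},{"x":0,"y":0,"z":0,"wx":0,"wy":0,"wz":0},{"x":0,"y":0,"z":0,"wx":0,"wy":0,"wz":0},{"x":0,"y":0,"z":0,"wx":0,"wy":0,"wz":0},{"x":0,"y":0,"z":0,"wx":0,"wy":0,"wz":0},{"x":0,"y":0,"z":0,"wx":0,"wy":0,"wz":0}], hand=-1, grip_force=70)

```text
t: 17.57
eef_pos: [0.4537, -0.0567, 0.0193]
tool_rot: [0.001, 0.0, 1.0, 0.001]
contact_force: [-2.4, 1.0, 10.6]
gripper_width: 0.525
```

Emit:
jog_arm(plan=[{"x":0,"y":0,"z":-0.05,"wx":0,"wy":0,"wz":0},{"x":0,"y":0,"z":-0.15,"wx":0,"wy":0,"wz":0},{"x":0,"y":0,"z":-0.25,"wx":0,"wy":0,"wz":0},{"x":0,"y":0,"z":-0.35,"wx":0,"wy":0,"wz":0},{"x":0,"y":0,"z":-0.35,"wx":0,"wy":0,"wz":0},{"x":0,"y":0,"z":-0.35,"wx":0,"wy":0,"wz":0}])

```text
t: 18.07
eef_pos: [0.454, -0.0565, 0.0899]
tool_rot: [0.002, -0.0, 1.0, 0.001]
contact_force: [0.4, 0.5, -5.5]
gripper_width: 0.521
```

```bash
cat > seat.py <<'E'
from h import *
C=np.array([.6031,.3061]); th=np.radians(-1.9); A=np.array([[np.cos(th),-np.sin(th)],[np.sin(th),np.cos(th)]])
def tgt(gx,gy): return C+A@np.array([-.033-gx,-.023-gy])
E
python3 - <<'E'
from seat import *
T=tgt(.01,.01); print(T); plan([*T,.085],-1.9)
E
```

```text
[0.55902952 0.27454382]
t 18.07 tcp [ 0.454  -0.0565  0.0899] psi 0.02 F [ 0.4  0.5 -5.5] w 0.521
  shift [-0.5256  1.6549  0.0301] turn [0.0007 0.001  0.0107]
```

The load reads about 5 N, so the carrier is lifted. Transport it to the stop.

Emit:
jog_arm(plan=[{"x":-0.04,"y":0.1,"z":0,"wx":0,"wy":0.001,"wz":0},{"x":-0.1,"y":0.25,"z":0,"wx":0,"wy":0.001,"wz":0.002},{"x":-0.16,"y":0.4,"z":0,"wx":0,"wy":0.001,"wz":0.004},{"x":-0.2,"y":0.55,"z":0,"wx":0,"wy":0.001,"wz":0.006},{"x":-0.25,"y":0.7,"z":0,"wx":0,"wy":0.001,"wz":0.008},{"x":-0.3,"y":0.82,"z":0,"wx":0,"wy":0.001,"wz":0.01},{"x":-0.34,"y":0.92,"z":0,"wx":0,"wy":0.001,"wz":0.0107},{"x":-0.36,"y":0.98,"z":0,"wx":0,"wy":0.001,"wz":0.0107},{"x":-0.37,"y":1,"z":0,"wx":0,"wy":0.001,"wz":0.0107}])

```text
t: 18.82
eef_pos: [0.5274, 0.1459, 0.0892]
tool_rot: [-0.001, 0.015, 1.0, 0.001]
contact_force: [-0.7, 1.0, -4.3]
gripper_width: 0.524
```

```bash
python3 - <<'E'
from seat import *
T=tgt(.01,.01)+[.0015,0]; plan([*T,.075],-1.9)
E
```

```text
t 18.82 tcp [0.5274 0.1459 0.0892] psi -1.72 F [-0.7  1.  -4.3] w 0.524
  shift [-0.1463  0.6479  0.0723] turn [ 0.0007 -0.0005  0.001 ]
```

Emit:
jog_arm(plan=[{"x":-0.03,"y":0.1,"z":0,"wx":0,"wy":0,"wz":0.001},{"x":-0.07,"y":0.25,"z":0,"wx":0,"wy":0,"wz":0.001},{"x":-0.1,"y":0.4,"z":0,"wx":0,"wy":0,"wz":0.001},{"x":-0.13,"y":0.52,"z":0,"wx":0,"wy":0,"wz":0.001},{"x":-0.145,"y":0.61,"z":0.03,"wx":0,"wy":0,"wz":0.001},{"x":-0.146,"y":0.647,"z":0.06,"wx":0,"wy":0,"wz":0.001},{"x":-0.146,"y":0.647,"z":0.072,"wx":0,"wy":0,"wz":0.001},{"x":-0.146,"y":0.647,"z":0.072,"wx":0,"wy":0,"wz":0.001}])

```text
t: 19.48
eef_pos: [0.5591, 0.2718, 0.0733]
tool_rot: [-0.002, 0.017, 1.0, -0.0]
contact_force: [-0.2, -0.3, -5.4]
gripper_width: 0.525
```

```bash
python3 - <<'E'
from seat import *
c=cal('wrist'); im=shot('wrist','w_s1.png'); T=tgt(.01,.01)+[.0015,0]; plan([*T,.027],-1.9)
# corner by the networks, and fence feet by colour, against expectation (cam y bias -1.3 mm)
for n in ['stop_corner','long_fence','short_fence']:
    for r in finder.place_of('wrist',n)[:2]: print(n,np.round(r['location'],1),round(r['confidence'],2),ray(c,r['location'],.006).round(4))
from carfit import fitcar
hsv=cv2.cvtColor(im,cv2.COLOR_RGB2HSV)
for n,lo,hi in [('blue',(105,120,40),(125,255,255)),('yellow',(15,120,60),(32,255,255)),]:
    m=cv2.inRange(hsv,lo,hi); k,l,s,ce=cv2.connectedComponentsWithStats(m)
    for i in range(1,k):
        if s[i,4]>150: print(n,s[i],ce[i].round(1))
print(proj(c,[[.6031,.3048,.006],[.6031,.3048,.018],[.6,.2,.018],[.45,.31,.018]]).round(1))
E
```

```text
t 19.53 tcp [0.5596 0.2713 0.074 ] psi -2.03 F [ 0.3 -0.3 -4.2] w 0.527
  shift [-0.0049  0.0168  0.2348] turn [-0.0003 -0.0012 -0.0007]
long_fence [385. 180.] 0.74 [0.5364 0.3136 0.006 ]
blue [ 375   42   29  215 3546] [388.2 138.2]
blue [ 268  242  100   74 2193] [320.9 266.4]
yellow [ 276  263   81   79 3354] [316.  300.3]
[[370.3 273.1]
 [372.9 281.8]
 [216.7 281.8]
 [385.   30.6]]
```

Emit:
jog_arm(plan=[{"x":-0.005,"y":0.016,"z":0.08,"wx":0,"wy":-0.001,"wz":-0.001},{"x":-0.005,"y":0.016,"z":0.14,"wx":0,"wy":-0.001,"wz":-0.001},{"x":-0.005,"y":0.016,"z":0.19,"wx":0,"wy":-0.001,"wz":-0.001},{"x":-0.005,"y":0.016,"z":0.22,"wx":0,"wy":-0.001,"wz":-0.001},{"x":-0.005,"y":0.016,"z":0.235,"wx":0,"wy":-0.001,"wz":-0.001},{"x":-0.005,"y":0.016,"z":0.243,"wx":0,"wy":-0.001,"wz":-0.001},{"x":-0.005,"y":0.016,"z":0.243,"wx":0,"wy":-0.001,"wz":-0.001},{"x":-0.005,"y":0.016,"z":0.243,"wx":0,"wy":-0.001,"wz":-0.001}])

```text
t: 20.35
eef_pos: [0.562, 0.2755, 0.027]
tool_rot: [0.001, 0.016, 1.0, 0.001]
contact_force: [0.0, -0.3, -4.2]
gripper_width: 0.519
```

```bash
python3 - <<'E'
from seat import *
plan([*(tgt(0,0)+[.0015,0]),.0253],-1.9)
E
```

```text
t 20.35 tcp [0.562  0.2755 0.027 ] psi -1.87 F [ 0.  -0.3 -4.2] w 0.519
  shift [-0.0427  0.0451  0.0087] turn [0.0005 0.0006 0.0002]
```

Emit:
jog_arm(plan=[{"x":0.004,"y":0,"z":0.008,"wx":0,"wy":0,"wz":0},{"x":0.004,"y":0,"z":0.015,"wx":0,"wy":0,"wz":0},{"x":0.004,"y":0,"z":0.02,"wx":0,"wy":0,"wz":0},{"x":0.004,"y":0,"z":0.02,"wx":0,"wy":0,"wz":0}])

```text
t: 20.68
eef_pos: [0.5618, 0.2758, 0.0253]
tool_rot: [0.001, 0.016, 1.0, 0.001]
contact_force: [-5.5, -2.0, 13.4]
gripper_width: 0.524
```

Touched the plate at TCP z = 0.0253 as predicted. Slide gently to the corner.

Emit:
jog_arm(plan=[{"x":-0.01,"y":0.01,"z":0.006,"wx":0,"wy":0,"wz":0},{"x":-0.02,"y":0.02,"z":0.006,"wx":0,"wy":0,"wz":0},{"x":-0.03,"y":0.03,"z":0.006,"wx":0,"wy":0,"wz":0},{"x":-0.036,"y":0.036,"z":0.006,"wx":0,"wy":0,"wz":0},{"x":-0.042,"y":0.042,"z":0.006,"wx":0,"wy":0,"wz":0},{"x":-0.046,"y":0.046,"z":0.006,"wx":0,"wy":0,"wz":0},{"x":-0.046,"y":0.046,"z":0.006,"wx":0,"wy":0,"wz":0}])

```text
t: 21.27
eef_pos: [0.5705, 0.283, 0.0254]
tool_rot: [-0.0, 0.017, 1.0, 0.001]
contact_force: [-9.0, -6.0, 13.8]
gripper_width: 0.525
```

```bash
python3 - <<'E'
from seat import *
plan([*(tgt(0,0)+[.0015,0]),.0253],-1.9)
E
```

```text
t 21.27 tcp [0.5705 0.283  0.0254] psi -1.93 F [-9.  -6.  13.8] w 0.525
  shift [-0.0018  0.0061  0.0003] turn [ 0.0004 -0.0001 -0.0002]
```

Emit:
jog_arm(plan=[{"x":-0.01,"y":0.01,"z":0.004,"wx":0,"wy":0,"wz":0},{"x":-0.018,"y":0.018,"z":0.004,"wx":0,"wy":0,"wz":0},{"x":-0.025,"y":0.025,"z":0.004,"wx":0,"wy":0,"wz":0},{"x":-0.025,"y":0.025,"z":0.004,"wx":0,"wy":0,"wz":0},{"x":-0.025,"y":0.025,"z":0.004,"wx":0,"wy":0,"wz":0}])

```text
t: 21.68
eef_pos: [0.5709, 0.2832, 0.0256]
tool_rot: [-0.006, 0.018, 1.0, -0.002]
contact_force: [-21.2, -13.2, 27.0]
gripper_width: 0.523
```

```bash
python3 - <<'E'
from seat import *
plan([*(tgt(0,0)+[.0015,0]),.0253],-1.9)
E
```

```text
t 21.68 tcp [0.5709 0.2832 0.0256] psi -2.04 F [-21.2 -13.2  27. ] w 0.523
  shift [0.0004 0.005  0.0014] turn [-0.0016 -0.0037 -0.0008]
```

Motion has stopped in both axes. To be sure the lateral force comes from the fences and not plate friction, I ease the downward push and keep pressing sideways, with more on y.

Emit:
jog_arm(plan=[{"x":-0.01,"y":0.02,"z":-0.006,"wx":-0.001,"wy":-0.003,"wz":0},{"x":-0.018,"y":0.03,"z":-0.006,"wx":-0.001,"wy":-0.003,"wz":0},{"x":-0.018,"y":0.035,"z":-0.006,"wx":-0.001,"wy":-0.003,"wz":0},{"x":-0.018,"y":0.035,"z":-0.006,"wx":-0.001,"wy":-0.003,"wz":0},{"x":-0.018,"y":0.035,"z":-0.006,"wx":-0.001,"wy":-0.003,"wz":0},{"x":-0.018,"y":0.035,"z":-0.006,"wx":-0.001,"wy":-0.003,"wz":0}])

```text
t: 22.18
eef_pos: [0.5711, 0.2833, 0.0259]
tool_rot: [-0.006, 0.02, 1.0, -0.005]
contact_force: [-11.9, -13.7, 10.8]
gripper_width: 0.524
```

```bash
python3 - <<'E'
from seat import *
plan([*(tgt(0,0)+[.0015,0]),.0253],-1.9)
E
```

```text
t 22.18 tcp [0.5711 0.2833 0.0259] psi -2.24 F [-11.9 -13.7  10.8] w 0.524
  shift [0.0014 0.0043 0.0029] turn [-0.0034 -0.0036 -0.0019]
```

Lateral loads of ~12–14 N remain with only ~11 N down and no motion, so both fences carry it. A last camera check covers the rings and the carrier relative to the fences.

```bash
python3 - <<'E'
from seat import *
c=cal('wrist'); im=shot('wrist','w_s2.png'); hsv=cv2.cvtColor(im,cv2.COLOR_RGB2HSV)
for n,lo,hi in [('blue',(105,120,40),(125,255,255)),('yellow',(15,120,60),(32,255,255))]:
    m=cv2.inRange(hsv,lo,hi); k,l,s,ce=cv2.connectedComponentsWithStats(m)
    for i in range(1,k):
        if s[i,4]>120: print(n,s[i],ce[i].round(1))
# fence inner upper edge where the fence is free, and block's -x upper edge: column profile
for r in (100,130,160):
    b=np.where(cv2.inRange(hsv,(105,120,40),(125,255,255))[r,360:420])[0]; print('fence row',r,360+b.min(),ray(c,(360+b.min()-.5,r),.006).round(4))
M=np.array([*(C-[0,.0013])]); 
E2=[[*(M+A@np.array([-.066,y])),.05] for y in (-.046,0)]; print('expected block -x top corners px',proj(c,E2).round(1))
g=cv2.cvtColor(im,cv2.COLOR_RGB2GRAY); e=proj(c,[E2[0]])[0].astype(int)
print('row profile across -x edge',e[1]-12,g[e[1]-12:e[1]+14,320].tolist())
r=e[1]+15; print('cols',r,'left',e[0]-14,g[r,e[0]-14:e[0]+14].tolist()); e1=proj(c,[E2[1]])[0].astype(int); print('right',e1[0]-14,im[r,e1[0]-14:e1[0]+20].tolist())
o=monitor.get_obs(); print(o['t'],o['contact_force'].round(1),o['eef_pos'].round(4))
E
```

```text
blue [ 367    0   36  254 5451] [384.1 110.3]
blue [ 268  241   99   74 2214] [319.9 265.8]
yellow [ 275  262   82   80 3349] [315.7 299.7]
fence row 100 371 [0.4988 0.3087 0.006 ]
fence row 130 370 [0.5127 0.3083 0.006 ]
fence row 160 369 [0.5272 0.3078 0.006 ]
expected block -x top corners px [[258.6 205.3]
 [381.6 205.1]]
row profile across -x edge 193 [85, 86, 88, 85, 86, 83, 84, 90, 86, 87, 87, 85, 101, 153, 194, 221, 234, 240, 240, 242, 238, 180, 111, 88, 89, 92]
cols 220 left 244 [237, 237, 238, 236, 238, 238, 236, 236, 234, 235, 233, 233, 233, 229, 208, 217, 235, 242, 244, 243, 243, 242, 241, 243, 241, 241, 240, 241]
right 367 [[135, 132, 131], [132, 126, 126], [136, 132, 133], [133, 128, 126], [137, 132, 128], [129, 128, 127], [129, 128, 126], [131, 123, 123], [132, 129, 125], [127, 122, 124], [127, 124, 123], [116, 112, 111], [96, 95, 99], [53, 66, 88], [37, 55, 85], [35, 51, 80], [29, 51, 79], [29, 48, 78], [33, 51, 79], [29, 48, 78], [30, 46, 76], [24, 46, 75], [35, 53, 83], [40, 58, 85], [70, 78, 95], [125, 123, 125], [155, 148, 148], [154, 149, 147], [158, 153, 151], [154, 148, 146], [157, 152, 149], [159, 154, 154], [157, 152, 153], [157, 153, 151]]
22.2333 [-12.3 -13.9  10.5] [0.5711 0.2834 0.0259]
```

```bash
python3 -c "
from station import bot
print(bot.hand_in())"
```

```text
the job is handed in; nothing more can be done
None
```

I threaded the blue ring nearest the base and then the brass ring onto the carrier's post. I then set the loaded carrier on the stop plate, pressed it into the corner, and handed in at t ≈ 22 s still gripping and pushing. No verdict came back, so success is my reading of the last checks.

**Last checks:**
- **Force on the tool:** about −12 N in x, −14 N in y and +10.5 N in z, with the hand held open at carrier width. Position stayed within 0.3 mm as I kept pressing. Friction on the plate should account for only about 6 N of that, so both fences should be loaded well over 1.5 N.
- **Seat:** the carrier's edges were within about 1–2 pixels of where a seated carrier should appear. The plate touched at the expected height.
- **Tilt and yaw:** tool tilt about 0.012 rad, yaw within about 0.4° of the fence.
- **Rings:** their silhouettes had not shifted relative to the gripper since I lifted the carrier.

**What went wrong or disagreed:**
- **Brass ring slip:** on the first grasp it slipped out and slid about 40 mm along the bench. The second, lower grasp held.
- **Wrist camera:** it read about 1–2 mm off in y, and my fit of the held blue ring's height was about 5 mm off. I corrected for both using contact and the gripper's own midline.
- **Other items:** I did not re-measure the bystander objects at the end. I felt no contact with any of them.

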